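# Change slide trays at the microscope bench

## Task

Only one tray of the slide unit may be out at a time: push the green-lipped tray, which was left out, fully home, and after that hook a fingertip behind the lip of the blue tray and draw it all the way out to its stop. Slide the trays smoothly without slamming, never pinch a lip between the fingers, and leave the yellow tray, the bottle, the slide box and the dish as they are. Finish clear of everything.

Things in the scene. Friction and masses are not known exactly. Their poses are not given: they have to be found in the camera images.
- blue_lip (a point): The blue plastic pull lip of one tray: an upright flange 84 mm wide, 10 mm thick, from 14 to 52 mm above the bench. The point is the middle of its top edge. x points level into the housing (the way home), y along the lip, z up. Behind it (+x) is an open finger well, 84 mm wide, 50 mm long from lip to housing when home, its floor 18 mm above the bench. To be drawn out.
- green_lip (a point): The green plastic pull lip of one tray: an upright flange 84 mm wide, 10 mm thick, from 14 to 52 mm above the bench. The point is the middle of its top edge. x points level into the housing (the way home), y along the lip, z up. Behind it (+x) is an open finger well, 84 mm wide, 50 mm long from lip to housing when home, its floor 18 mm above the bench. Left partly out.
- yellow_lip (a point): The yellow plastic pull lip of one tray: an upright flange 84 mm wide, 10 mm thick, from 14 to 52 mm above the bench. The point is the middle of its top edge. x points level into the housing (the way home), y along the lip, z up. Behind it (+x) is an open finger well, 84 mm wide, 50 mm long from lip to housing when home, its floor 18 mm above the bench. Stays home.
- blue_tray (a joint): How far the blue tray is out, in m: 0 = fully home, 0.10 = fully out at its hard stop. It slides straight along -x of blue_lip, with a light drag of about 2.5 N and 8 N per m/s, has no spring, and stays where it is left. The tray weighs about 0.3 kg (varies) and cannot leave its rail.
- green_tray (a joint): How far the green tray is out, in m: 0 = fully home, 0.10 = fully out at its hard stop. It slides straight along -x of green_lip, with a light drag of about 2.5 N and 8 N per m/s, has no spring, and stays where it is left. The tray weighs about 0.3 kg (varies) and cannot leave its rail.
- yellow_tray (a joint): How far the yellow tray is out, in m: 0 = fully home, 0.10 = fully out at its hard stop. It slides straight along -x of yellow_lip, with a light drag of about 2.5 N and 8 N per m/s, has no spring, and stays where it is left. The tray weighs about 0.3 kg (varies) and cannot leave its rail.
- unit: Fixed slide-tray unit: grey base plate 372 mm wide, 10 mm thick, carrying three white housings side by side, each 180 mm deep, 112 mm wide, tops 63 mm above the bench; trays 118 mm apart, colours in any order. Origin at bench level, middle of the housings' front faces; x points into the housings, y along the row. The plate reaches 160 mm in front of the housings.
- reagent_bottle: Closed amber bottle, 50 mm across, 95 mm tall, standing loose beside the unit; origin at the centre of its underside. Leave alone.
- slide_box: Closed grey slide box, 85 x 50 x 34 mm, loose beside the unit; origin at the centre of its underside. Leave alone.
- culture_dish: Flat lidded clear dish, 90 mm across, 17 mm tall, loose beside the unit; origin at the centre of its underside. Leave alone.

How it is judged:
On the way, in this order (a step that is already met when the one before it is completed fails the run):
1. the green tray is fully home while the blue one is still in (value of joint green_tray below 0.006 m and value of joint blue_tray below 0.025 m), for 0.2 s.
2. the blue tray is drawn fully out (value of joint blue_tray above 0.094 m), for 0.2 s.
At the end, for the whole second after the job is handed in: The blue tray is out to within 6 mm of its stop, the green and yellow trays are home to within 6 mm, all at rest, and the bottle, slide box and dish are within 25 mm of where they stood (value of joint blue_tray above 0.094 m and value of joint each of green_tray, yellow_tray below 0.006 m and velocity of joint blue_tray between -0.01 and 0.01 m/s and velocity of joint green_tray between -0.01 and 0.01 m/s and distance of each of reagent_bottle, slide_box, culture_dish from where it was at the start of the episode below 0.025 m); the robot touches nothing.
It fails at once if two trays out at once: the blue tray is drawn out more than 25 mm while the green one is more than 10 mm out (value of joint blue_tray above 0.025 m and value of joint green_tray above 0.01 m).
It fails at once if the yellow tray is drawn out more than 15 mm (value of joint yellow_tray above 0.015 m).
It fails at once if a tray is slammed: it moves faster than 0.3 m/s (velocity of joint any of blue_tray, green_tray, yellow_tray above 0.3 m/s or velocity of joint any of blue_tray, green_tray, yellow_tray below -0.3 m/s).
It fails at once if a lip is pinched: the fingers press on its front and its back at once ((contact force between the fingers and blue_tray_c0 above 2 N and contact force between the fingers and blue_tray_c1 above 2 N) or (contact force between the fingers and green_tray_c0 above 2 N and contact force between the fingers and green_tray_c1 above 2 N)).
It fails at once if the bottle, slide box or dish is moved or lifted more than 25 mm, or tipped over (distance of any of reagent_bottle, slide_box, culture_dish from where it was at the start of the episode above 0.025 m or angle between any of reagent_bottle, slide_box, culture_dish's own z axis and vertical above 0.4 rad).
It also fails if it takes over 48 s, if anything falls off the work surface, if the arm or the gripper's body presses on something with over 40 N, if the wrist force passes 120 N, or if a joint passes its speed limit or range.

## Robot

A 7-joint arm with a two-finger parallel gripper is mounted at the origin on the work surface. World frame = base frame: x ahead of the robot, y to its left, z up, the work surface at z = 0. Lengths are in m, angles in rad, forces in N, time in s.
With the tool pointing down it reaches from about 0.4 to 0.85 m from the base axis. Payload 10.4 kg.
Tool frame: the origin (TCP) lies on the centre line of the jaws, within the pads' length; the fingertips stand 17 mm ahead of it and the grasp point (between the pads) lies 2 mm behind it (manip.tcp_to_tips is the distance from the TCP to the fingertips, in m); z points along the fingers, x is the direction in which the jaws open and shut, and the axes are right-handed (so a half turn about z gives the same grasp; the last joint's range is limited). The gripper opens to 85 mm and grips with 20 to 120 N. Pads are 22 mm wide; open, the fingers measure 114 mm over their backs; the gripper's body (76 mm by 85 mm) begins 54 mm behind the grasp point. The pads swing forward as they close: fully open they stand 13 mm farther back than shut.
Start: joints at [1.281, 0.332, -0.065, 1.46, 0.022, 1.35, -0.088], TCP at [0.165, -0.603, 0.248] pointing down, gripper open.
Joint ranges: [-2.6, 2.6], [-0.5, 2.12], [-1.47, 1.34], [0.16, 2.42], [-1.27, 4.41], [0.06, 2.06], [-2.6, 2.6]. Speed limits (rad/s): [2.22, 2.22, 2.79, 2.79, 3.14, 3.14, 3.14].

## Interface

Orientations are given as a unit quaternion [x, y, z, w].
In Python, from workcell import manip gives the robot as it stands.
- The arm moves only by the shell command python3 -m pendant 'ROWS' [FORCE]. ROWS is JSON, a list of rows, each a list of 3 entries, a list of its own where there are three numbers: the shift along the world's x, y, z in cm, then the turn, a rotation vector about the world's x, y, z in degrees, then the closure in counts, from 0 (fully open) to 255 (shut). A call has 1 to 12 rows; each row shifts and turns the pose as measured when the row begins; what a row does not reach is not made up. A row lasts 1/8 s, in which the tool goes at most 62.5 mm and 10.7 degrees, less where a joint would pass 70% of its speed; a pose out of reach is approached as far as the arm can. A call is refused whole if a number of a shift passes 6.25 or a number of a turn 10.7, either way. A call with a gripper value outside its range is refused whole. The fingers move at their own pace and stop on an object; FORCE is the grip in N (left out, the last holds). Time passes only in rows, so rows that do not move let the fingers close. It gives the time, the measured TCP pose, the force and the opening at its end, in the units of the state.
- manip.get_obs(): the state, without advancing time (a new reading comes with each control period).
- manip.camera(name): name is "side" or "top"; returns a dict with "pixels" (480x640x3 uint8, red, green, blue), "range_z" (480x640 float32, m along the optical axis (not along the pixel's ray), 0 where there is no reading), "K" (3x3 intrinsics, pixels), "origin" and "rotation" of the camera in the world. Camera axes: x right, y down, z forward; pixel columns grow to the right and rows downward; lengths in m; the calibration is good to about 2 mm. A picture is of the moment at which its call begins.
- manip.hand_in(): hands the job in, once; it reports no verdict.
The state is a dict: "clock": time; "joint_pos": joint angles; "joint_velocities": joint speeds; "tau": joint torques, N m; "position": TCP position; "ee_rot": TCP orientation; "ft_force": force on the tool from outside, world axes, zero at the start; "torque": the same for the moment, N m; "grip_width": opening from 0.0 (shut) to 1.0 (fully open).
Only numpy, scipy, OpenCV 4.12 (cv2) and the standard library are available. Lean on these libraries where they do the work, as an engineer would, in place of code of your own. Each camera call takes 0.05 s, during which the arm holds its last target.

## Working session

There is one attempt and no reset: what is moved stays moved. The work goes in short steps, Python scripts to look and compute and a shell command to move; the robot and the scene stay as the last step left them, time stands still between calls to the robot, and variables do not carry over. Pictures are saved under pics/ and viewed, and the job is handed in when it is done.

```bash
ls; mkdir -p pics
python3 - <<'E'
from workcell import manip
import cv2,numpy as np
o=manip.get_obs();print(o)
for n in("top","side"):
    c=manip.camera(n);cv2.imwrite(f"pics/{n}0.png",c["pixels"][:,:,::-1]);np.savez(f"{n}0.npz",**c);print(n,c["K"],c["origin"],c["rotation"])
E
```

```text
pics
{'clock': 0.0, 'joint_pos': array([ 1.28139297,  0.33286466, -0.06474051,  1.46091371,  0.02160868,
        1.3498671 , -0.088501  ]), 'joint_velocities': array([-6.38575215e-06, -2.81883132e-04,  1.24739023e-03,  5.17453446e-04,
        7.58378477e-04,  2.32805559e-04, -2.96006105e-04]), 'tau': array([ 5.63576250e-04, -6.25463891e+01,  4.96235909e-02, -3.91597724e+01,
        1.63177057e-02,  1.00138938e-02,  3.35552625e-05]), 'position': array([ 0.16471181, -0.60256375,  0.24753369]), 'ee_rot': array([ 7.94891868e-01, -6.06750738e-01, -5.55773803e-04, -3.88942112e-04]), 'ft_force': array([-0.06592596, -0.08088653,  1.14083868]), 'torque': array([-0.00754516,  0.04355927,  0.04873797]), 'grip_width': 1.001916372052862}
top [[481.33448926   0.         318.56082066]
 [  0.         481.33448926 239.91091916]
 [  0.           0.           1.        ]] [0.49601118 0.03688339 0.87380616] [ 0.70957823 -0.6989259   0.05709808 -0.0688558 ]
side [[598.91863018   0.         314.31923305]
 [  0.         598.91863018 228.07351858]
 [  0.           0.           1.        ]] [ 0.25997744 -0.65813694  0.81309741] [ 0.88438797 -0.24574722  0.09743207 -0.38467286]
```

View pics/top0.png

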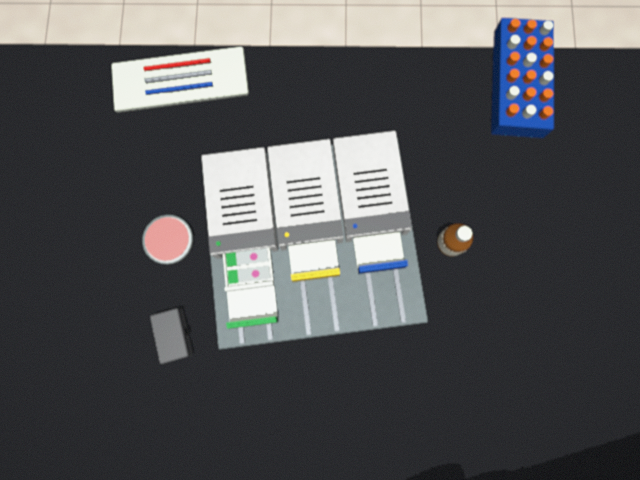

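View pics/side0.png

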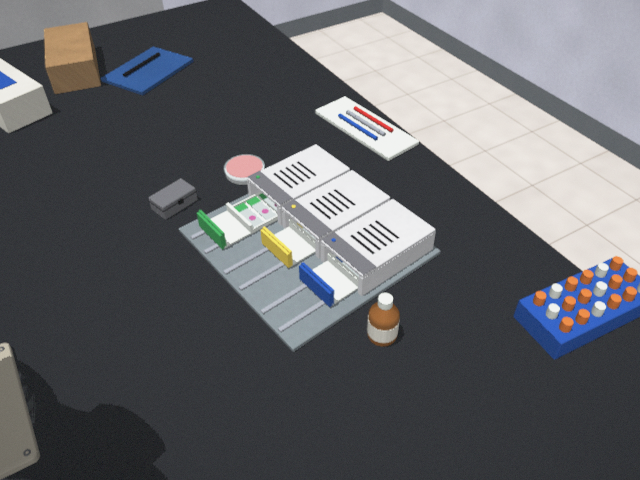

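The top picture shows the green lip partly out at about (252,322). Yellow at (316,273) and blue at (383,267) are home. The bottle is at (456,239), the dish at (167,239) and the box at (170,335). Next I turn these pixels into points.

```bash
cat > h.py <<'E'
import numpy as np,cv2
from scipy.spatial.transform import Rotation as R
def rot(c):
    r=np.asarray(c["rotation"]);return r if r.shape==(3,3) else R.from_quat(r).as_matrix()
def rays(c,uv):
    uv=np.atleast_2d(uv).astype(float);d=np.c_[uv,np.ones(len(uv))]@np.linalg.inv(c["K"]).T
    return d@rot(c).T
def plane(c,uv,z):
    d=rays(c,uv);o=np.asarray(c["origin"]);return o+d*((z-o[2])/d[:,2])[:,None]
def depth(c,uv):
    uv=np.atleast_2d(uv).astype(int);return np.asarray(c["origin"])+rays(c,uv)*c["range_z"][uv[:,1],uv[:,0]][:,None]
H={"blue":(105,125),"green":(50,75),"yellow":(22,32)}
def mask(c,n,roi):
    h=cv2.cvtColor(c["pixels"],cv2.COLOR_RGB2HSV);lo,hi=H[n]
    m=cv2.inRange(h,(lo,120,70),(hi,255,255));k=np.zeros_like(m);x0,y0,x1,y1=roi;k[y0:y1,x0:x1]=m[y0:y1,x0:x1]
    n_,l,s,_=cv2.connectedComponentsWithStats(k);i=1+np.argmax(s[1:,4]);return l==i
def lip(c,n,roi):
    v,u=np.nonzero(mask(c,n,roi));P=depth(c,np.c_[u,v]);t=P[(P[:,2]>.047)&(P[:,2]<.058)]
    return P,t
E
python3 - <<'E'
from h import *
rois={"top":{"green":(200,300,300,345),"yellow":(280,255,350,290),"blue":(345,250,420,280)},
"side":{"green":(190,200,232,255),"yellow":(250,220,300,270),"blue":(290,255,340,310)}}
for n in("top","side"):
    c=dict(np.load(n+"0.npz"))
    for k,r in rois[n].items():
        P,t=lip(c,k,r)
        (cx,cy),wh,a=cv2.minAreaRect((t[:,:2]*1000).astype(np.float32))
        print(n,k,len(P),"z",np.percentile(P[:,2],[2,50,98]).round(3),"top ctr",round(cx,1),round(cy,1),np.round(wh,1),round(a,1),"med",np.median(t,0).round(4))
c=dict(np.load("top0.npz"))
print("box edges z=0.063 front corners",plane(c,[[211,253],[411,233],[396,131],[202,155]],.063).round(3))
for nm,uv in dict(bottle=(464,233),dish=(167,239),box=(170,335),plateFL=(219,348),plateFR=(427,322)).items(): print(nm,depth(c,uv).round(3))
E
```

```text
top green 251 z [0.041 0.05  0.056] top ctr 501.6 163.7 [ 8.  82.6] 8.2 med [0.5018 0.1623 0.0507]
top yellow 344 z [0.023 0.05  0.055] top ctr 585.4 56.8 [ 9.4 83.4] 7.9 med [0.5853 0.0561 0.0508]
top blue 328 z [0.026 0.05  0.054] top ctr 601.1 -59.7 [ 9.3 83.3] 8.7 med [ 0.601  -0.0598  0.0506]
side green 438 z [0.017 0.043 0.053] top ctr 501.7 163.2 [11.4 87.6] 7.4 med [0.5025 0.1627 0.0498]
side yellow 551 z [0.016 0.041 0.053] top ctr 585.0 56.2 [11.9 84.4] 7.6 med [0.5855 0.0562 0.0498]
side blue 660 z [0.015 0.041 0.053] top ctr 601.2 -61.7 [12.3 83.8] 7.1 med [ 0.6021 -0.0628  0.0498]
box edges z=0.063 front corners [[ 0.617  0.235  0.063]
 [ 0.656 -0.106  0.063]
 [ 0.841 -0.083  0.063]
 [ 0.792  0.261  0.063]]
bottle [[ 0.651 -0.188  0.094]]
dish [[0.648 0.328 0.018]]
box [[0.478 0.304 0.037]]
plateFL [[0.456 0.224 0.012]]
plateFR [[ 0.507 -0.143 -0.002]]
```

Both cameras agree on the lips: green (0.502, 0.163), blue (0.601, -0.061), z about 0.051. The tray spacing comes out at 118 mm, the home direction at a yaw of about 7.65°, and green is about 69 mm out. I will shut the gripper and move over.

```bash
python3 -c "
from workcell import manip;print(manip.tcp_to_tips)"
python3 -m pendant '[[[3,4.5,0],[0,0,-2],255],[[4,4.5,0],[0,0,-2],255],[[4,4.5,0],[0,0,-2],255],[[4,4.5,0],[0,0,-1.6],255],[[4,4.5,0],[0,0,0],255],[[4,4.5,0],[0,0,0],255],[[3,5,0],[0,0,0],255],[[1,6,0],[0,0,0],255],[[0,6,0],[0,0,0],255],[[0,6,0],[0,0,0],255],[[0,6,0],[0,0,0],255],[[0,6,0],[0,0,0],255]]' 20
```

```text
0.017
clock: 1.6
position: [0.4361, 0.0358, 0.2434]
ee_rot: [0.749, -0.663, -0.003, -0.0]
ft_force: [0.4, 0.0, -0.2]
grip_width: -0.0
```

```bash
python3 -m pendant '[[[0.5,5,0],[0,0,0.6],255],[[0.5,5,0],[0,0,0],255],[[0.8,2.2,-2],[0,0,0],255],[[0,0,-4],[0,0,0],255],[[0,0,-4],[0,0,0],255],[[0,0,-4],[0,0,0],255],[[0,0,0],[0,0,0],255]]'
python3 - <<'E'
from workcell import manip
import cv2
c=manip.camera("side");cv2.imwrite("pics/side1.png",c["pixels"][:,:,::-1])
E
```

```text
clock: 2.48
position: [0.4517, 0.1673, 0.0998]
ee_rot: [0.755, -0.655, -0.003, -0.001]
ft_force: [0.8, 0.0, -0.0]
grip_width: 0.001
```

View pics/side1.png

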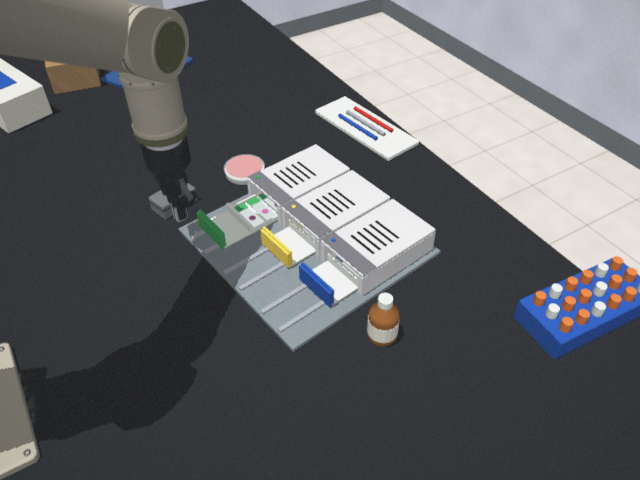

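The side picture shows the shut fingers at about (180,212), in front of the green lip at (211,229) and above the bench. The slide box is behind them and clear. I will lower and centre.

```bash
python3 -m pendant '[[[0.3,-0.9,-2],[0,0,0],255],[[0.2,0,-2],[0,0,0],255],[[0,0,-1.5],[0,0,0],255],[[0,0,0],[0,0,0],255]]'
```

```text
clock: 3.02
position: [0.4606, 0.1584, 0.0467]
ee_rot: [0.755, -0.656, -0.0, -0.004]
ft_force: [-0.2, -0.6, 0.1]
grip_width: 0.002
```

```bash
python3 -m pendant '[[[1,0.13,0],[0,0,0],255],[[1,0.13,0],[0,0,0],255],[[1,0.13,0],[0,0,0],255],[[1,0.13,0],[0,0,0],255],[[1,0.13,0],[0,0,0],255],[[1,0.13,0],[0,0,0],255],[[1,0.13,0],[0,0,0],255]]'
python3 - <<'E'
from workcell import manip
import cv2
from h import *
c=manip.camera("side");cv2.imwrite("pics/side2.png",c["pixels"][:,:,::-1])
print(manip.get_obs()["position"])
E
```

```text
clock: 3.9
position: [0.5348, 0.1691, 0.0477]
ee_rot: [0.755, -0.656, -0.0, -0.003]
ft_force: [-3.6, 1.4, 1.4]
grip_width: 0.001
[0.53610677 0.1690783  0.04787846]
```

View pics/side2.png

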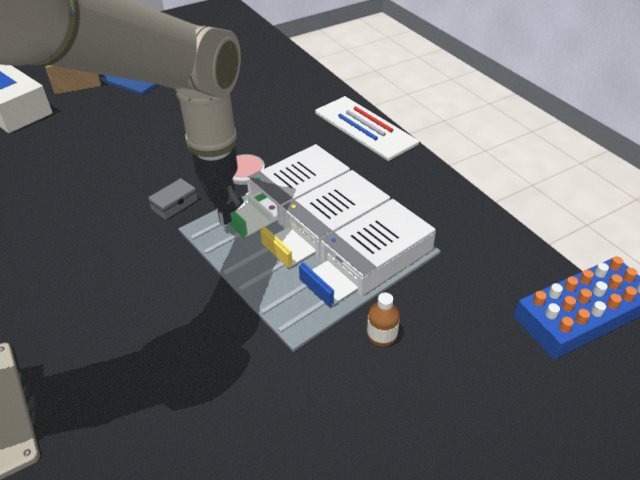

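The side picture shows the green lip at (238,222) being pushed in straight by the fingers at (230,222). About 18 mm remain.

```bash
python3 -m pendant '[[[0.8,0.1,0],[0,0,0],255],[[0.6,0.08,0],[0,0,0],255],[[0.4,0.05,0],[0,0,0],255]]'; python3 -m pendant '[[[0.3,0.04,0],[0,0,0],255],[[0.3,0.04,0],[0,0,0],255]]';python3 -m pendant '[[[0.2,0.03,0],[0,0,0],255],[[0.2,0.03,0],[0,0,0],255]]'
```

```text
clock: 4.32
position: [0.5533, 0.1715, 0.0474]
ee_rot: [0.755, -0.656, -0.001, -0.002]
ft_force: [-20.3, -3.4, 13.3]
grip_width: -0.004
clock: 4.58
position: [0.5534, 0.1717, 0.0464]
ee_rot: [0.756, -0.655, -0.005, 0.004]
ft_force: [-18.3, -3.2, 12.1]
grip_width: 0.002
clock: 4.82
position: [0.5533, 0.1718, 0.0459]
ee_rot: [0.756, -0.655, -0.007, 0.008]
ft_force: [-13.8, -2.6, 8.9]
grip_width: -0.004
```

The force rose to 20 N with no further motion, so the tray is at its stop, and at the predicted place (0.554). I will back off, lift and check.

```bash
python3 -m pendant '[[[-1,-0.13,0],[0,0,0],255],[[-1.5,-0.2,0],[0,0,0],255],[[-1.5,-0.2,0],[0,0,0],255],[[0,0,4],[0,0,0],255],[[0,0,5],[0,0,0],255],[[0,-3,3],[0,0,0],255],[[0,-5,0],[0,0,0],255],[[0,-5,0],[0,0,0],255],[[0,0,0],[0,0,0],255]]'
python3 - <<'E'
from workcell import manip
from h import *
for n in("top","side"):
    c=manip.camera(n);cv2.imwrite(f"pics/{n}3.png",c["pixels"][:,:,::-1])
    for k,r in {"top":{"green":(200,250,300,345),"yellow":(280,255,350,290),"blue":(345,250,420,280)},"side":{"green":(190,180,265,255),"yellow":(250,220,300,270),"blue":(290,255,340,310)}}[n].items():
        try:
            P,t=lip(c,k,r);print(n,k,len(P),np.median(t,0).round(4))
        except Exception as e: print(n,k,e)
E
```

```text
clock: 5.95
position: [0.514, 0.0307, 0.1717]
ee_rot: [0.756, -0.655, -0.001, 0.005]
ft_force: [0.2, -0.0, 0.0]
grip_width: -0.0
top green 201 [0.566  0.1867 0.0503]
top yellow attempt to get argmax of an empty sequence
top blue 77 [ 0.6059 -0.0908  0.0509]
side green 141 [0.5736 0.1401 0.05  ]
side yellow 557 [0.5855 0.0532 0.0496]
side blue 667 [ 0.6019 -0.0616  0.0497]
```

View pics/side3.png

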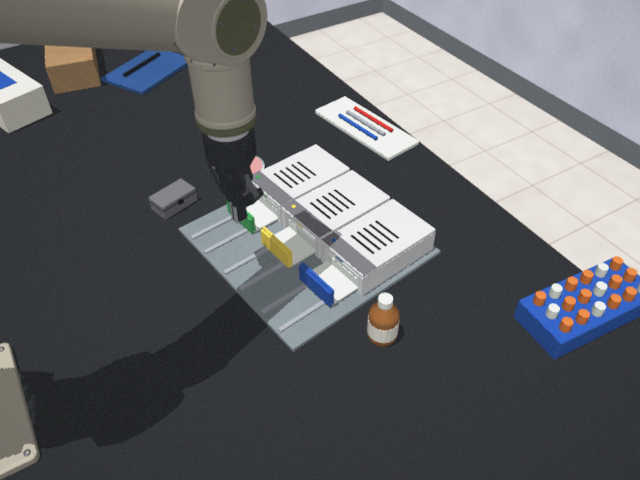

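View pics/top3.png

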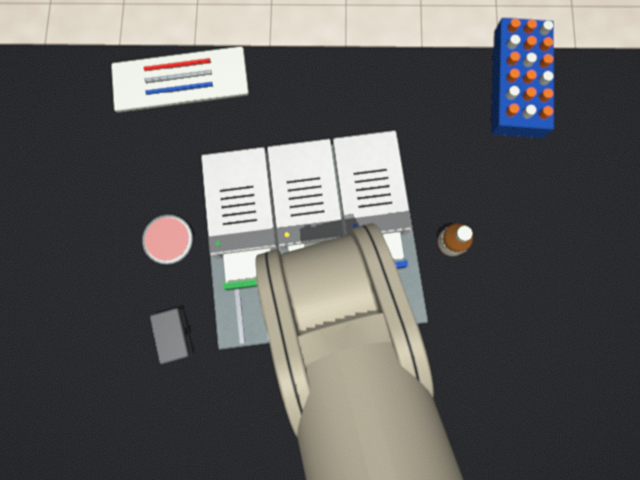

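In the side view the green lip (about (248,222)) now lies in line with yellow and blue. Along the home axis green is at 0.586–0.587, yellow at 0.587 and blue at 0.588. Blue and yellow have not moved, and neither have the bottle, box or dish. Next I go above the blue well centre, (0.630, -0.057).

```bash
python3 -m pendant '[[[4,-3,0],[0,0,0],255],[[4,-3,0],[0,0,0],255],[[3.6,-2.8,0],[0,0,0],255],[[0,0,0],[0,0,0],255],[[0,0,-2],[0,0,0],255],[[0,0,0],[0,0,0],255]]'
```

```text
clock: 6.8
position: [0.6332, -0.0451, 0.1501]
ee_rot: [0.762, -0.648, -0.001, 0.002]
ft_force: [0.2, -0.0, -0.1]
grip_width: 0.001
```

```bash
python3 -m pendant '[[[-0.2,-1.1,-2],[0,0,-1.6],255],[[0,0,-2.5],[0,0,0],255],[[0,0,0],[0,0,0],255]]'
python3 - <<'E'
from workcell import manip
from h import *
c=manip.camera("side");p=c["pixels"][150:330,200:440,::-1];cv2.imwrite("pics/side4.png",cv2.resize(p,(720,540),interpolation=cv2.INTER_CUBIC))
print(manip.get_obs()["position"])
E
```

```text
clock: 7.18
position: [0.63, -0.0528, 0.105]
ee_rot: [0.754, -0.657, -0.001, 0.002]
ft_force: [0.4, -0.2, 1.0]
grip_width: -0.003
[ 0.63089617 -0.05291913  0.10637528]
```

View pics/side4.png

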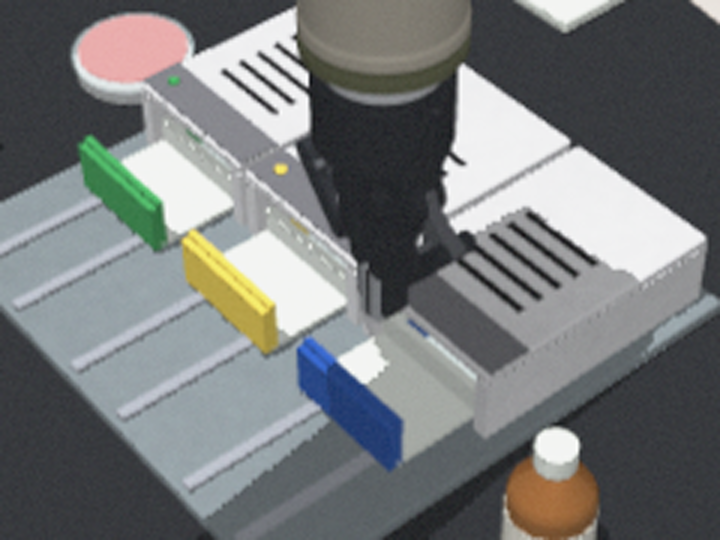

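The side crop shows the shut fingertips at about (385,305), still about 88 mm up. They are behind the blue lip (350,400) and in front of the housing face. Green is level with yellow. I descend in small steps, watching the force.

```bash
python3 -m pendant '[[[-0.1,-0.4,-2],[0,0,0],255],[[0,0,-1.5],[0,0,0],255],[[0,0,-1],[0,0,0],255],[[0,0,0],[0,0,0],255]]'; python3 -m pendant '[[[0,0,-0.8],[0,0,0],255],[[0,0,-0.7],[0,0,0],255],[[0,0,0],[0,0,0],255]]'
python3 - <<'E'
from workcell import manip
from h import *
c=manip.camera("side");p=c["pixels"][150:330,200:440,::-1];cv2.imwrite("pics/side5.png",cv2.resize(p,(720,540),interpolation=cv2.INTER_CUBIC))
print(manip.get_obs()["position"])
E
```

```text
clock: 7.72
position: [0.6306, -0.0565, 0.0608]
ee_rot: [0.754, -0.657, 0.001, 0.001]
ft_force: [-0.2, -0.2, 0.4]
grip_width: 0.0
clock: 8.1
position: [0.631, -0.0563, 0.0454]
ee_rot: [0.754, -0.657, 0.001, 0.0]
ft_force: [0.8, -0.9, 0.2]
grip_width: -0.001
[ 0.63121215 -0.05632721  0.04575602]
```

View pics/side5.png

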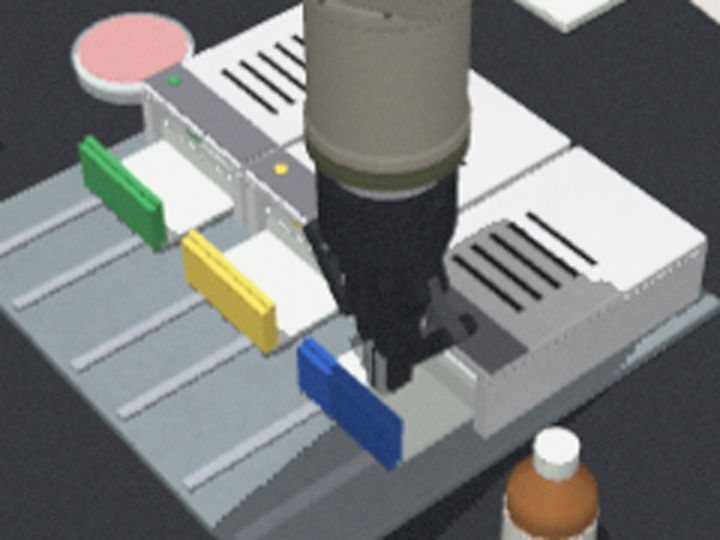

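The tips at about (390,385) sit in the well behind the blue lip, with no contact force. Now I draw along (-1, -0.13).

```bash
python3 -m pendant '[[[-0.8,-0.11,0],[0,0,0],255],[[-0.8,-0.11,0],[0,0,0],255],[[-1,-0.13,0],[0,0,0],255],[[-1,-0.13,0],[0,0,0],255],[[-1,-0.13,0],[0,0,0],255],[[-1,-0.13,0],[0,0,0],255],[[-1,-0.13,0],[0,0,0],255]]'
python3 - <<'E'
from workcell import manip
from h import *
c=manip.camera("side");p=c["pixels"][150:330,200:440,::-1];cv2.imwrite("pics/side6.png",cv2.resize(p,(720,540),interpolation=cv2.INTER_CUBIC))
print(manip.get_obs()["position"])
E
```

```text
clock: 9.02
position: [0.5624, -0.0656, 0.047]
ee_rot: [0.754, -0.657, 0.003, -0.001]
ft_force: [3.6, -0.3, -3.0]
grip_width: 0.002
[ 0.56119308 -0.06590113  0.04686536]
```

View pics/side6.png

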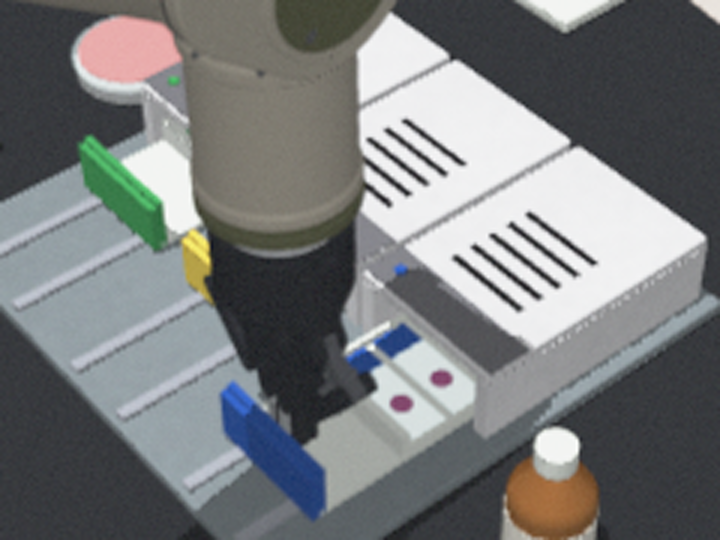

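The blue lip has moved out to about (273,450), with the fingers behind it at (300,420). It is about 57 mm out, so about 43 mm remain.

```bash
python3 -m pendant '[[[-1,-0.13,0],[0,0,0],255],[[-1,-0.13,0],[0,0,0],255],[[-1,-0.13,0],[0,0,0],255],[[-0.6,-0.08,0],[0,0,0],255]]'; python3 -m pendant '[[[-0.4,-0.05,0],[0,0,0],255],[[-0.4,-0.05,0],[0,0,0],255],[[-0.3,-0.04,0],[0,0,0],255]]'; python3 -m pendant '[[[-0.3,-0.04,0],[0,0,0],255],[[-0.3,-0.04,0],[0,0,0],255]]'
```

```text
clock: 9.57
position: [0.5232, -0.0712, 0.0472]
ee_rot: [0.754, -0.657, 0.003, -0.001]
ft_force: [2.5, -0.8, -2.0]
grip_width: 0.003
clock: 9.95
position: [0.5193, -0.0712, 0.0493]
ee_rot: [0.754, -0.656, 0.009, -0.008]
ft_force: [14.6, 1.1, -9.3]
grip_width: 0.0
clock: 10.2
position: [0.5192, -0.0707, 0.0511]
ee_rot: [0.755, -0.656, 0.013, -0.013]
ft_force: [15.4, 0.9, -9.9]
grip_width: 0.002
```

The force has risen to 15 N with the tool stationary, at 99 mm out: the stop. I will unload, lift clear and go up.

```bash
python3 -m pendant '[[[0.5,0.07,0],[0,0,0],255],[[0.5,0.07,0],[0,0,0],255],[[0,0,0],[0,0,0],255],[[0,0,1.5],[0,0,0],255],[[0,0,3],[0,0,0],255],[[0,0,4],[0,0,0],255],[[0,0,5],[0,0,0],255],[[0,-4,3],[0,0,0],255],[[0,-6,0],[0,0,0],255],[[-1,-6,0],[0,0,0],255],[[-2,-5,0],[0,0,0],255],[[-3,-4,0],[0,0,0],255]]'; python3 -m pendant '[[[-3,-5,0],[0,0,0],255],[[-3,-4,0],[0,0,0],255],[[0,0,0],[0,0,0],255],[[0,0,0],[0,0,0],255]]';python3 - <<'E'
from workcell import manip
from h import *
h=np.array([.991,.133])
for n in("top","side"):
    c=manip.camera(n);cv2.imwrite(f"pics/{n}7.png",c["pixels"][:,:,::-1])
    for k,r in {"top":{"green":(200,262,300,345),"yellow":(280,255,350,290),"blue":(345,250,450,350)},"side":{"green":(190,180,265,255),"yellow":(250,220,300,270),"blue":(220,255,340,350)}}[n].items():
        try:
            P,t=lip(c,k,r);m=np.median(t,0);print(n,k,len(P),m.round(4),(m[:2]@h).round(4))
        except Exception as e: print(n,k,e)
print(manip.get_obs()["joint_velocities"].round(4),manip.get_obs()["ft_force"])
E
```

```text
clock: 11.7
position: [0.4656, -0.3193, 0.2303]
ee_rot: [0.759, -0.651, 0.014, -0.013]
ft_force: [0.9, 0.1, 0.6]
grip_width: 0.001
clock: 12.2
position: [0.4, -0.4143, 0.2342]
ee_rot: [0.757, -0.653, 0.015, -0.013]
ft_force: [0.1, 0.9, 0.3]
grip_width: 0.0
top green 307 [0.5679 0.1735 0.0501] 0.5859
top yellow 345 [0.5854 0.0553 0.0506] 0.5874
top blue 347 [ 0.5036 -0.0737  0.0507] 0.4893
side green attempt to get argmax of an empty sequence
side yellow attempt to get argmax of an empty sequence
side blue attempt to get argmax of an empty sequence
[-0.01    0.0035 -0.0051  0.0048  0.0001 -0.0027 -0.0023] [-0.13299598 -0.16716139 -0.14304996]
```

View pics/side7.png

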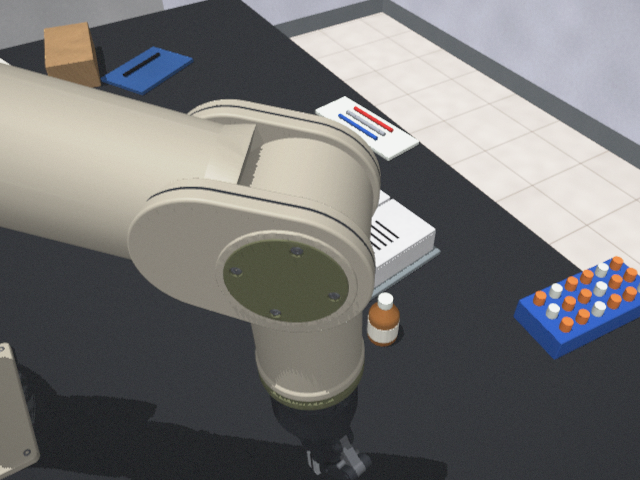

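View pics/top7.png

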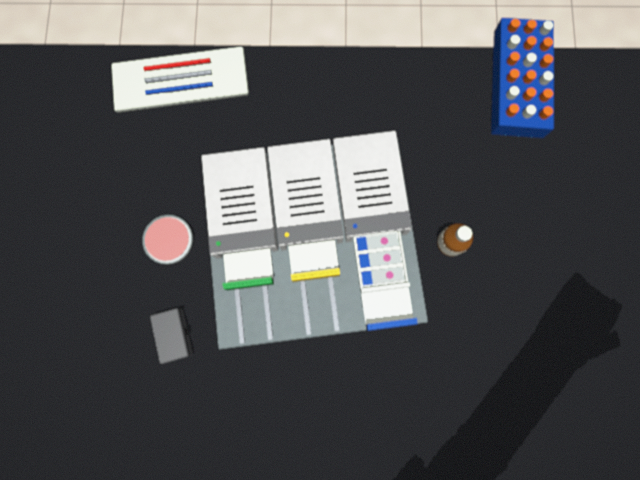

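The top picture shows blue out at (391,324), and green (248,283) and yellow (316,273) home. The bottle, box and dish are at their starting pixels. Blue measures 98 mm out, green is 1.5 mm off yellow's line, and the arm is clear.

```bash
python3 -c "
from workcell import manip;print(manip.hand_in())"
```

```text
the job is handed in; nothing more can be done
None
```

I pushed the green tray home to its stop with the shut fingers. I then hooked the shut fingertips behind the blue lip, drew that tray out to its stop, backed off, and handed in with the arm clear at about 12 s. The hand-in gives no verdict.

**Last checks from the top camera:**
- **Blue tray:** about 98 mm out. The arm position at the stop gave 99 mm, and the force had risen to 15 N with no further motion.
- **Green tray:** within about 1.5 mm of yellow's line. It was pushed until the force reached about 20 N and it stopped.
- **Yellow tray:** not moved.
- **Bottle, box and dish:** in the same places in the picture as at the start, judged by eye.
- **Contact:** wrist force near zero. The fingers stayed shut throughout, so no lip could be pinched between them.

The side camera could not confirm the final state, because the arm blocked its view of the trays. I did not measure tray speed directly; the rows were at most 1 cm each, so about 0.08 m/s.

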